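# Put the one-cup coffee dripper together

## Task

Put the one-cup coffee maker together on the flat round wooden stand, from the bottom up: first the small white cup into the stand's recess, then the white dripper (the one with an ear) on the cup, then the steel filter basket down into the dripper, and last the wooden lid with the knob on the filter. Each part must be upright and fully seated before the next goes on. Leave the two spice jars, the salt shaker, the coffee pod and the larger white bowl where they stand.

Things in the scene. Friction and masses are not known exactly. Their poses are not given: they have to be found in the camera images.
- stand: Flat round wooden stand, 96 mm across, 12 mm high, fixed to the worktop; its place differs at each start. In its top is a round recess 58 mm across and 5 mm deep, so the recess floor is 7 mm above the worktop. Origin at the centre of its underside, z up. (Wall cabinets hang over the back of the worktop, their fronts about 0.6 m ahead of the base, 0.45 m up: move between places in straight lines at low height, not in wide arcs.)
- cup_mid (a point): Small white cup without handle, the smaller of two plain white vessels: 68 mm across the rim, foot 50 mm, 46 mm high, open. Point: on its axis, half-way up (23 mm above its underside), z up. Grip it across the outside just under the rim (about 66 mm). Seated: foot on the recess floor, point 30 mm above the stand's underside.
- dripper_mid (a point): White dripper, 50 mm high. Upward: spigot (foot) 44 mm wide to 10 mm height, flange 82 mm wide to 15 mm, open bowl, above 30 mm a cylinder 64 mm wide outside, 56 inside (floor 17.5 mm up, 46 wide). Ear on +x to 52 mm from the axis, 18 to 47 mm up. Point: on the axis, half-way up (25 mm). Grip the bowl across y. Seated: spigot in the cup, flange on its rim, point 38 mm over the cup's.
- filter_mid (a point): Steel filter, 53 mm high: tapered slotted basket (36 mm across at the foot, 47 mm at 28 mm height), flange 68 mm across from 28 to 31 mm, open collar 50 mm across (44 inside) from 31 to 53 mm; grip the collar. Point: on the axis, half-way up (26.5 mm), z up. Seated: basket in the dripper, flange on its rim, point 23.5 mm above the dripper's.
- lid_mid (a point): Wooden lid, 36 mm high: cork plug (its foot) 38 mm across to 6 mm height, disc 58 mm across from 6 to 11 mm, knob 20 mm across from 11 to 36 mm; grip the knob. Point: on the axis, half-way up (18 mm), z up. Seated: plug in the filter's collar, disc on the collar's rim, point 38.5 mm above the filter's.
- red_jar_mid (a point): Spice jar with red contents and a wooden cap, 47 mm across, 87 mm high. Origin half-way up, z up. A bystander: leave it alone.
- green_jar_mid (a point): Spice jar with green contents and a wooden cap, 47 mm across, 87 mm high. Origin half-way up, z up. A bystander: leave it alone.
- shaker_mid (a point): Glass salt shaker with a grey domed top, 44 mm across, 90 mm high. Origin half-way up, z up. A bystander: leave it alone.
- pod_mid (a point): White coffee pod with a foil lid, 51 mm across at the top, 45 mm high, 12 g. Origin half-way up, z up. A bystander: leave it alone.
- bowl_mid (a point): Larger plain white bowl, 102 mm across, 66 mm high. Origin half-way up, z up. A bystander: leave it alone.
Not all that is in view belongs to the job. Leave any purple look-alike of the part that bears lid_mid alone. Leave any yellow look-alike of the part that bears filter_mid alone.

How it is judged:
By the outcome, as a careful person would: the job done as asked, in the order asked, and still so for the second after the job is handed in, with the robot touching nothing.
It also fails if it takes over 128 s, if anything falls off the work surface, if the arm or the gripper's body presses on something with over 40 N, if the wrist force passes 120 N, or if a joint passes its speed limit or range.

## Robot

A 7-joint arm with a two-finger parallel gripper is mounted at the origin on a cart in front of the work surface, level with it; the furniture and walls round the work are solid. World frame = base frame: x ahead of the robot, y to its left, z up, the work surface at z = 0. Lengths are in m, angles in rad, forces in N, time in s.
With the tool pointing down it reaches from about 0.35 to 0.9 m from the base axis. Payload 8.1 kg.
Tool frame: the origin (TCP) lies between the finger pads; the fingertips stand 17 mm ahead of it and the grasp point (between the pads) lies 2 mm behind it; z points along the fingers, y is the line along which they close (so a half turn about z gives the same grasp; the last joint's range is limited). The gripper opens to 92 mm and grips with 3 to 60 N. Pads are 19 mm wide; open, the fingers measure 130 mm over their backs; the gripper's body (75 mm by 190 mm) begins 47 mm behind the grasp point.
Start: joints at [1.225, 0.434, 0.025, 1.573, -0.012, 1.134, -0.075], TCP at [0.15, -0.607, 0.244] pointing down, gripper open.
Joint ranges: [-2.62, 2.62], [-0.44, 2.09], [-1.27, 1.32], [0.08, 2.57], [-1.32, 4.46], [0.12, 2], [-2.74, 2.74]. Speed limits (rad/s): [2.22, 2.22, 3.01, 3.01, 3.14, 3.14, 3.14].

## Interface

Orientations are given as a rotation vector (axis times angle).
In Python, from cell import observe, get_image, calibration, sign_off, look_for, regions_of, landmark_of gives the robot as it stands.
- The arm moves only by the tool jog_arm, never from a script. Its argument "plan" is a list of rows, each an object with "offset": the shift along the tool's x, y, z normalised to -1 to 1, where 1 is 0.15 m, a list of three; "twist": the turn, a rotation vector about the tool's x, y, z normalised to -1 to 1, where 1 is 2 pi rad, a list of three; "fingers": the gripper command: -1 is shut, 1 is fully open, values between are in proportion. In form: [{"offset": [x, y, z], "twist": [ax, ay, az], "fingers": fingers}, ...]. A call has 1 to 20 rows; each row is the pose to reach, as a shift and turn from the pose commanded when the call began, along the tool's axes at that moment, turning the shorter way round; what a row does not reach only later rows make up. A row lasts 1/8 s, in which the tool goes at most 62.5 mm and 10.7 degrees, less where a joint would pass 70% of its speed; a pose out of reach is approached as far as the arm can. A call with a number of a shift or a turn outside -1 to 1 is refused whole. A call with a gripper value outside its range is refused whole. The fingers move at their own pace and stop on an object; "newtons" is the grip in N (left out, the last holds). Time passes only in rows, so rows that repeat a pose let the fingers close. It gives the time, the measured TCP pose, the force, the opening and the grip force at its end, in the units of the state.
- observe(): the state, without advancing time (a new reading comes with each control period).
- get_image(name): name is "side" or "top" or "wrist"; returns the picture (384x512x3 uint8, red, green, blue); there is no depth.
- calibration(name): a dict with "fov_y" (degrees; the focal length in pixels is half the picture's height over the tangent of half this angle, whatever the lens; pixels are square), "cx", "cy" (the principal point, pixels), "k1" (the pictures are not rectified: a ray, as slopes to the right and down, at radius r is drawn at 1 + k1 r^2 times it, then the intrinsics apply), "position" and "attitude" of the camera in the world. Camera axes: x right, y down, z forward; pixel columns grow to the right and rows downward; lengths in m; the calibration is good to about 2 mm. A picture is of the moment at which its call begins: read the wrist's pose just before it. calibration takes no time and is no camera call; for the wrist camera it gives the pose at the moment of the call.
- sign_off(): hands the job in; it is judged then, once.
Trained networks look in the newest picture that a camera, given by its name, has taken for a name from the list of things; names that differ only in an ending like _2 or _b are one class to them, and where a whole thing is asked for, a point or a joint stands for the part that bears it (a point fixed in the world has none). Each returns a list of dicts, best first, with "conf" (0 to 1); they miss things now and then, are a little off and sometimes report something else, mostly with a low value. They report only what shows in the picture. A call takes as long as a camera call. They do not tell look-alikes from the thing itself.
- look_for(thing, camera): "box" ([left, top, width, height] as shares, 0 to 1, of the picture: columns of its width, rows of its height, round what is visible of it).
- regions_of(thing, camera): "region" (384x512 bool, what is visible of it) and "box" ([left, top, width, height] as shares, 0 to 1, of the picture: columns of its width, rows of its height, round what is visible of it).
- landmark_of(thing, camera): "at" ([row, column] as shares, 0 to 1, of the picture: columns of its width, rows of its height: a listed point, or the origin of a listed thing).
The state is a dict: "clock": time; "joints": joint angles; "dq": joint speeds; "joint_efforts": joint torques, N m; "position": TCP position; "ee_rot": TCP orientation; "force": force on the tool from outside, world axes, zero at the start; "ft_torque": the same for the moment, N m; "width": opening from 0.0 (shut) to 1.0 (fully open); "gripper_force": force on a finger pad.
Only numpy, scipy, OpenCV 4.12 (cv2) and the standard library are available. Lean on these libraries where they do the work, as an engineer would, in place of code of your own. Each camera call takes 0.05 s, during which the arm holds its last target. There are 200 camera calls.

## Working session

There is one attempt and no reset: what is moved stays moved. The work goes in short steps, Python scripts to look and compute and a tool call to move; the robot and the scene stay as the last step left them, time stands still between calls to the robot, and variables do not carry over. Pictures are saved under pics/ and viewed, at most 15 in all, crops included, and the job is handed in when it is done.

Besides the shell and the picture viewer there is one more tool, called after "Emit:" in YAML: its name, and indented under it one key for each argument. jog_arm: Moves the arm, as the interface text tells. Scaled input: -1 to 1 covers 0.15 m each way for a shift and 2 pi rad each way for a turn. Its arguments: {"type":"object","properties":{"plan":{"type":"array","items":{"type":"object","properties":{"offset":{"type":"array","items":{"type":"number","minimum":-1,"maximum":1}},"twist":{"type":"array","items":{"type":"number","minimum":-1,"maximum":1}},"fingers":{"type":"number"}}}},"newtons":{"type":"number"}},"required":["plan"]}

```bash
mkdir -p pics; ls; cat > h.py <<'E'
import numpy as np, cv2
from scipy.spatial.transform import Rotation as R
from cell import *
def rot(a):
    a=np.array(a,float)
    if a.shape==(3,3): return a
    if a.size==4: return R.from_quat(a).as_matrix()
    return R.from_rotvec(a).as_matrix()
def ray(c,u,v):
    f=192/np.tan(np.radians(c['fov_y'])/2)
    d=np.array([(u-c['cx'])/f,(v-c['cy'])/f]); s=d.copy()
    for _ in range(30): s=d/(1+c['k1']*(s@s))
    return rot(c['attitude'])@np.array([s[0],s[1],1])
def onz(c,u,v,z):
    p=np.array(c['position']);d=ray(c,u,v); return p+d*(z-p[2])/d[2]
def proj(c,P):
    f=192/np.tan(np.radians(c['fov_y'])/2)
    q=rot(c['attitude']).T@(np.array(P)-np.array(c['position'])); s=q[:2]/q[2]; s=s*(1+c['k1']*(s@s))
    return s*f+[c['cx'],c['cy']]
def save(n,im): cv2.imwrite('pics/'+n,cv2.cvtColor(im,cv2.COLOR_RGB2BGR))
E
python3 - <<'E'
from h import *
print(observe())
for n in('side','top','wrist'):
    c=calibration(n);print(n,c); save(n+'0.png',get_image(n))
Z=dict(stand=0,cup_mid=.023,dripper_mid=.025,filter_mid=.0265,lid_mid=.018,red_jar_mid=.043,green_jar_mid=.043,shaker_mid=.045,pod_mid=.022,bowl_mid=.033)
for n in('top','side'):
  c=calibration(n)
  for t,z in Z.items():
    for d in landmark_of(t,n)[:3]:
        v,u=d['at'][0]*384,d['at'][1]*512
        print(n,t,round(d['conf'],2),round(u),round(v),onz(c,u,v,z).round(3))
E
```

```text
pics
{'clock': 0.0, 'joints': array([ 1.22538922,  0.4352139 ,  0.02497743,  1.57409823, -0.01161653,
        1.13401551, -0.07504301]), 'dq': array([-9.14509407e-04, -1.56881253e-06, -5.99242381e-04, -3.48411859e-04,
        4.94317479e-04, -1.50630116e-03, -3.99427784e-04]), 'joint_efforts': array([-1.32546527e-03, -6.67833853e+01,  9.85150784e-01, -3.14454675e+01,
       -6.04557549e-02,  4.27585992e-02,  1.92579027e-04]), 'position': array([ 0.15009791, -0.60620112,  0.24295021]), 'ee_rot': array([-3.11692845e+00, -3.80238531e-01,  5.05025712e-04]), 'force': array([0.40970641, 0.51230135, 0.21007125]), 'ft_torque': array([ 0.01444064,  0.02642025, -0.03290203]), 'gripper_force': 0.0, 'width': 0.9994005015694528}
side {'fov_y': 43.97078339286705, 'cx': 258.03871274482105, 'cy': 197.13704853247543, 'k1': -0.03857581830844327, 'position': array([0.40868956, 1.16885793, 0.93313945]), 'attitude': array([-0.16572526,  2.74783214, -1.42461783])}
top {'fov_y': 42.30699839955132, 'cx': 255.2769792092331, 'cy': 187.5584599841961, 'k1': -0.20966121195406232, 'position': array([ 0.38210366, 
[... 982 characters left out ...]
-0.23   0.   ]
side cup_mid 0.78 266 217 [ 0.508 -0.011  0.023]
side dripper_mid 0.72 291 249 [0.421 0.136 0.025]
side filter_mid 0.69 296 143 [ 0.436 -0.499  0.026]
side filter_mid 0.63 273 154 [ 0.519 -0.394  0.026]
side lid_mid 0.72 253 271 [0.52  0.23  0.018]
side lid_mid 0.6 247 236 [0.555 0.084 0.018]
side lid_mid 0.19 193 309 [0.651 0.384 0.018]
side red_jar_mid 0.63 290 289 [0.414 0.309 0.043]
side green_jar_mid 0.91 248 307 [0.514 0.381 0.043]
side shaker_mid 0.64 302 164 [ 0.407 -0.31   0.045]
side pod_mid 0.6 273 152 [ 0.524 -0.418  0.022]
side pod_mid 0.58 301 197 [ 0.404 -0.136  0.022]
side bowl_mid 0.9 194 309 [0.646 0.396 0.033]
side bowl_mid 0.2 273 183 [ 0.502 -0.187  0.033]
```

```bash
python3 - <<'E'
import cv2
a=cv2.imread('pics/top0.png')[130:250,110:410]; cv2.imwrite('pics/topc.png',cv2.resize(a,None,fx=2.6,fy=2.6,interpolation=cv2.INTER_CUBIC))
a=cv2.imread('pics/side0.png')[110:340,140:360]; cv2.imwrite('pics/sidec.png',cv2.resize(a,None,fx=2.5,fy=2.5,interpolation=cv2.INTER_CUBIC))
E
```

```text
(no output)
```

View pics/topc.png

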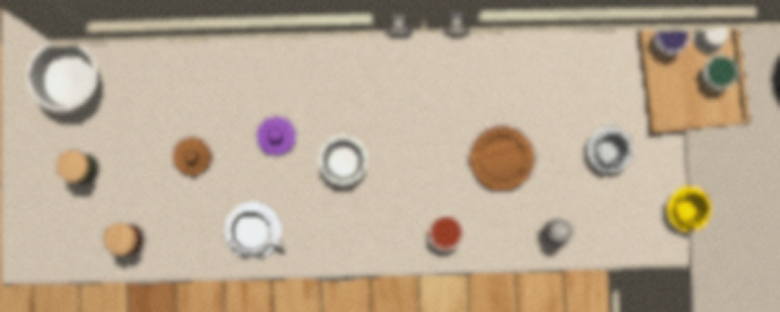

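View pics/sidec.png

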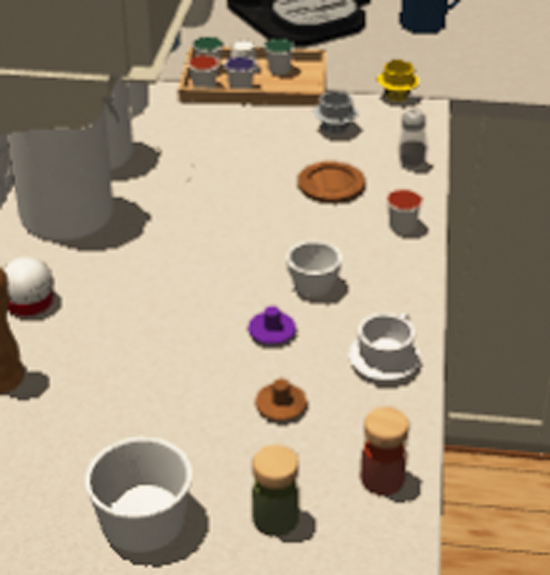

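In the top picture: stand at pixel (303,191), white cup (242,191), larger bowl (135,160), which is not wanted, dripper (206,218) with its ear pointing down-right. The steel filter is at (344,188) and its yellow look-alike at (374,210). The brown lid is at (184,190), its purple look-alike at (216,182), and the red and green jar caps are at (157,222) and (139,194). The pod is at (281,220). I choose the white, steel and brown parts and will check them with the wrist camera.

Emit:
jog_arm:
  plan:
    - {"offset": [0.727,-0.575,0],"twist": [0,0,0.0387],"fingers": 1}
    - {"offset": [0.727,-0.575,0],"twist": [0,0,0.0387],"fingers": 1}
    - {"offset": [0.727,-0.575,0],"twist": [0,0,0.0387],"fingers": 1}
    - {"offset": [0.727,-0.575,0],"twist": [0,0,0.0387],"fingers": 1}
    - {"offset": [0.727,-0.575,0],"twist": [0,0,0.0387],"fingers": 1}

```text
clock: 1.78
position: [0.234, -0.4981, 0.2438]
ee_rot: [3.141, -0.004, -0.001]
force: [-0.4, 0.2, -0.7]
width: 1.003
gripper_force: 0.0
```

Emit:
jog_arm:
  plan:
    - {"offset": [0.6,-0.833,0],"twist": [0,0,0],"fingers": 1}
    - {"offset": [0.6,-0.833,0],"twist": [0,0,0],"fingers": 1}
    - {"offset": [0.6,-0.833,0],"twist": [0,0,0],"fingers": 1}
    - {"offset": [0.6,-0.833,0],"twist": [0,0,0],"fingers": 1}

```text
clock: 2.28
position: [0.3263, -0.3714, 0.2438]
ee_rot: [-3.142, -0.002, -0.001]
force: [-0.5, -0.4, 0.8]
width: 1.002
gripper_force: 0.0
```

Emit:
jog_arm:
  plan:
    - {"offset": [0.6,-0.833,0],"twist": [0,0,0],"fingers": 1}
    - {"offset": [0.6,-0.833,0],"twist": [0,0,0],"fingers": 1}
    - {"offset": [0.6,-0.833,0],"twist": [0,0,0],"fingers": 1}
    - {"offset": [0.6,-0.833,0],"twist": [0,0,0],"fingers": 1}
    - {"offset": [0.6,-0.833,0],"twist": [0,0,0],"fingers": 1}
    - {"offset": [0.6,-0.833,0],"twist": [0,0,0],"fingers": 1}

```text
clock: 3.02
position: [0.4145, -0.2489, 0.2436]
ee_rot: [3.141, -0.006, -0.001]
force: [0.7, 0.1, 0.7]
width: 1.001
gripper_force: 0.0
```

```bash
cat >> h.py <<'E'
Z=dict(stand=0,cup_mid=.023,dripper_mid=.025,filter_mid=.0265,lid_mid=.018)
def look(name='wrist',things=Z,pic=None):
    c=calibration(name); im=get_image(name)
    if pic: save(pic,im)
    for t in things:
        for d in landmark_of(t,name)[:2]:
            v,u=d['at'][0]*384,d['at'][1]*512
            print(name,t,round(d['conf'],2),(round(u),round(v)),onz(c,u,v,Z[t]).round(4))
    return c,im
def go(x,y,z,yaw):
    "offset and twist (normalised) from here to the world pose, tool down, x axis at yaw"
    s=observe(); A=rot(s['ee_rot'])
    B=R.from_euler('z',yaw).as_matrix()@np.diag([1,-1,-1])
    d=A.T@(np.array([x,y,z])-s['position'])/.15; w=R.from_matrix(A.T@B).as_rotvec()/2/np.pi
    print('go',d.round(3),'twist',w.round(4))
def st():
    s=observe();print(round(s['clock'],2),s['position'].round(4),s['ee_rot'].round(3),s['force'].round(1),round(s['width']*92,1),round(s['gripper_force'],1))
E
python3 -c "
from h import *
st();look(pic='w1.png')"
```

```text
3.02 [ 0.4145 -0.2489  0.2436] [ 3.141e+00 -6.000e-03 -1.000e-03] [0.7 0.1 0.7] 92.1 0.0
wrist stand 0.57 (238, 93) [ 0.5116 -0.2247  0.    ]
wrist cup_mid 0.96 (63, 96) [5.112e-01 4.000e-04 2.300e-02]
wrist filter_mid 0.87 (364, 86) [ 0.5185 -0.3832  0.0265]
```

View pics/w1.png

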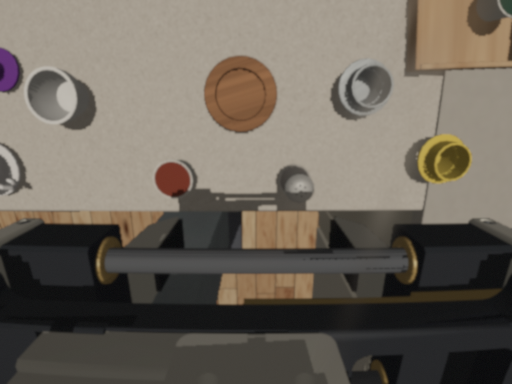

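The wrist view shows the stand at (240,94), the white cup (52,96), the steel filter (365,87), and the yellow look-alike (444,160), well apart. Next I fit the stand circle and move on to the cup.

```bash
cat >> h.py <<'E'
from scipy.optimize import least_squares
def circ(t,z,r,name='wrist',near=None):
    "fit circle radius r at height z to the outline of the region of t"
    c=calibration(name); get_image(name)
    for d in regions_of(t,name)[:2]:
        m=np.uint8(d['region']); k=max(cv2.findContours(m,0,cv2.CHAIN_APPROX_NONE)[0],key=cv2.contourArea)[:,0]
        P=np.array([onz(c,u+0,v+0,z)[:2] for u,v in k])
        f=least_squares(lambda p:np.hypot(*(P-p[:2]).T)-p[2],[*P.mean(0),r],loss='soft_l1',f_scale=.001)
        g=least_squares(lambda p:np.hypot(*(P-p).T)-r,P.mean(0),loss='soft_l1',f_scale=.001)
        print(t,round(d['conf'],2),'px',k.mean(0).round(),'free',f.x.round(4),'fixed r',g.x.round(4),'rms',np.sqrt(np.mean(g.fun**2)).round(4))
E
python3 -c "
from h import *
circ('stand',.012,.048);circ('cup_mid',.046,.034)
circ('stand',.012,.048,'top')
circ('stand',.012,.048,'side')
go(.41,0,.2,0)"
```

```text
cup_mid 0.97 px [56. 96.] free [ 0.5101 -0.0022  0.0366] fixed r [ 0.51   -0.0009] rms 0.0047
stand 0.68 px [303. 191.] free [ 0.5099 -0.2296  0.045 ] fixed r [ 0.5097 -0.2297] rms 0.0033
stand 0.95 px [272. 183.] free [ 0.5069 -0.2243  0.0475] fixed r [ 0.5071 -0.2244] rms 0.0028
stand 0.5 px [266. 217.] free [ 0.5113 -0.0249  0.0445] fixed r [ 0.5115 -0.0223] rms 0.0089
go [-0.037 -1.646  0.291] twist [ 0.      0.     -0.0001]
```

Emit:
jog_arm:
  plan:
    - {"offset": [0,-0.83,0.15],"twist": [0,0,0],"fingers": 1}
    - {"offset": [0,-0.83,0.15],"twist": [0,0,0],"fingers": 1}
    - {"offset": [0,-0.83,0.15],"twist": [0,0,0],"fingers": 1}

```text
clock: 4.1
position: [0.4151, -0.1179, 0.2208]
ee_rot: [-3.14, -0.01, 0.002]
force: [0.3, 0.4, -0.2]
width: 0.999
gripper_force: 0.0
```

Emit:
jog_arm:
  plan:
    - {"offset": [0,-0.83,0.15],"twist": [0,0,0],"fingers": 1}
    - {"offset": [0,-0.83,0.15],"twist": [0,0,0],"fingers": 1}
    - {"offset": [0,-0.83,0.15],"twist": [0,0,0],"fingers": 1}
    - {"offset": [0,-0.83,0.15],"twist": [0,0,0],"fingers": 1}
    - {"offset": [0,-0.83,0.15],"twist": [0,0,0],"fingers": 1}

```text
clock: 4.72
position: [0.4159, 0.0005, 0.1989]
ee_rot: [3.141, -0.005, 0.0]
force: [-0.8, 0.5, 0.5]
width: 1.0
gripper_force: 0.0
```

```bash
python3 -c "
from h import *
st();look(pic='w2.png')
circ('cup_mid',.046,.034);circ('lid_mid',.011,.029);circ('dripper_mid',.05,.032)
d=regions_of('dripper_mid','wrist')
go(.51,0,.12,0)"
```

```text
4.72 [0.4159 0.0005 0.1989] [ 3.141 -0.005  0.   ] [-0.8  0.5  0.5] 92.0 0.0
wrist stand 0.9 (443, 95) [ 0.5104 -0.2253  0.    ]
wrist stand 0.54 (61, 82) [0.5269 0.2352 0.    ]
wrist cup_mid 0.83 (259, 92) [ 0.5096 -0.0023  0.023 ]
wrist dripper_mid 0.93 (145, 176) [0.4159 0.1333 0.025 ]
wrist lid_mid 0.87 (167, 54) [0.5513 0.0975 0.018 ]
wrist lid_mid 0.83 (63, 82) [0.5246 0.221  0.018 ]
cup_mid 0.63 px [256.  88.] free [0.5108 0.002  0.0336] fixed r [0.5108 0.002 ] rms 0.0006
lid_mid 0.91 px [69. 82.] free [0.5243 0.2197 0.0287] fixed r [0.5243 0.2197] rms 0.0006
lid_mid 0.66 px [171.  55.] free [0.5506 0.0975 0.0282] fixed r [0.5506 0.0975] rms 0.001
dripper_mid 0.6 px [147. 177.] free [0.4199 0.1238 0.0394] fixed r [0.4203 0.1214] rms 0.008
go [0.629 0.014 0.525] twist [ 0.      0.     -0.0001]
```

View pics/w2.png

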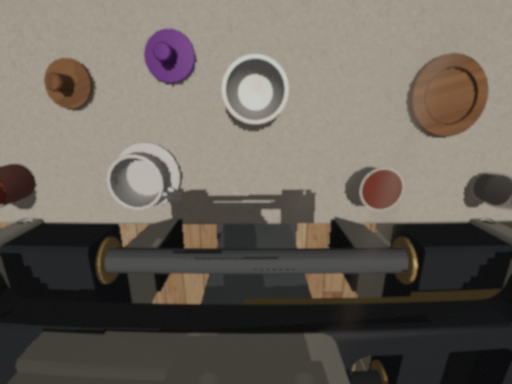

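The wrist view shows the cup centred at (256,90), the brown lid (68,83), the purple one (170,56), the dripper (142,178) and the stand (449,96). The cup fit is good (0.6 mm rms), so I go over it and down.

Emit:
jog_arm:
  plan:
    - {"offset": [0.633,-0.01,0.3],"twist": [0,0,0],"fingers": 1}
    - {"offset": [0.633,-0.01,0.6],"twist": [0,0,0],"fingers": 1}
    - {"offset": [0.633,-0.01,0.66],"twist": [0,0,0],"fingers": 1}
    - {"offset": [0.633,-0.01,0.66],"twist": [0,0,0],"fingers": 1}
    - {"offset": [0.633,-0.01,0.66],"twist": [0,0,0],"fingers": 1}

```text
clock: 6.0
position: [0.5103, 0.0036, 0.101]
ee_rot: [3.141, -0.0, 0.002]
force: [-0.1, -0.6, -0.6]
width: 1.0
gripper_force: 0.0
```

```bash
python3 -c "
from h import *
st();go(.5108,.002,.036,0)
circ('stand',.012,.048)"
```

```text
6.0 [0.5103 0.0036 0.101 ] [ 3.141e+00 -0.000e+00  2.000e-03] [-0.1 -0.6 -0.6] 92.0 0.0
go [0.003 0.011 0.433] twist [ 0.     -0.0002 -0.    ]
stand 0.81 px [487. 190.] free [ 0.5179 -0.2054  0.0338] fixed r [ 0.5106 -0.1929] rms 0.0163
```

Emit:
jog_arm:
  plan:
    - {"offset": [0.003,0.011,0.2],"twist": [0,0,0],"fingers": 1}
    - {"offset": [0.003,0.011,0.35],"twist": [0,0,0],"fingers": 1}
    - {"offset": [0.003,0.011,0.433],"twist": [0,0,0],"fingers": 1}
    - {"offset": [0.003,0.011,0.433],"twist": [0,0,0],"fingers": 1}
    - {"offset": [0.003,0.011,0.433],"twist": [0,0,0],"fingers": 0.3}
    - {"offset": [0.003,0.011,0.433],"twist": [0,0,0],"fingers": 0.3}
    - {"offset": [0.003,0.011,0.433],"twist": [0,0,0],"fingers": 0.3}
    - {"offset": [0.003,0.011,0.433],"twist": [0,0,0],"fingers": 0.3}
    - {"offset": [0.003,0.011,0.433],"twist": [0,0,0],"fingers": 0.3}
  newtons: 15

```text
clock: 7.22
position: [0.5114, 0.0018, 0.0353]
ee_rot: [3.141, -0.001, 0.001]
force: [-0.3, -0.6, 6.2]
width: 0.722
gripper_force: 15.0
```

Emit:
jog_arm:
  plan:
    - {"offset": [0,0,-0.1],"twist": [0,0,0],"fingers": 0.3}
    - {"offset": [0,0,-0.3],"twist": [0,0,0],"fingers": 0.3}
    - {"offset": [0,0,-0.6],"twist": [0,0,0],"fingers": 0.3}
    - {"offset": [-0.2,0.3,-0.9],"twist": [0,0,0],"fingers": 0.3}
    - {"offset": [-0.4,0.6,-1],"twist": [0,0,0],"fingers": 0.3}
    - {"offset": [-0.6,0.9,-1],"twist": [0,0,0],"fingers": 0.3}

```text
clock: 7.98
position: [0.4207, -0.1345, 0.1871]
ee_rot: [3.14, -0.0, 0.006]
force: [0.0, -1.1, -1.9]
width: 0.722
gripper_force: 15.0
```

Emit:
jog_arm:
  plan:
    - {"offset": [0,0.3,0],"twist": [0,0,0],"fingers": 0.3}
    - {"offset": [0,0.5,0],"twist": [0,0,0],"fingers": 0.3}
    - {"offset": [0,0.6,0],"twist": [0,0,0],"fingers": 0.3}
    - {"offset": [0,0.6,0],"twist": [0,0,0],"fingers": 0.3}
    - {"offset": [0,0.6,0],"twist": [0,0,0],"fingers": 0.3}

```text
clock: 8.6
position: [0.4211, -0.2215, 0.1848]
ee_rot: [-3.141, -0.002, 0.0]
force: [-0.2, 0.2, -2.3]
width: 0.724
gripper_force: 15.0
```

```bash
python3 -c "
from h import *
st();c,im=look(things=['stand','cup_mid'],pic='w3.png')
circ('stand',.012,.048);circ('stand',.012,.048)
h=cv2.cvtColor(im,cv2.COLOR_RGB2HSV);
for p in ((0.511,-.225,.012),(0.55,-.225,.012),(.57,-.225,0)):
  u,v=proj(c,p);print(p,u,v,h[int(v),int(u)],im[int(v),int(u)])"
```

```text
8.6 [ 0.4211 -0.2215  0.1848] [-3.141e+00 -2.000e-03  0.000e+00] [-0.2  0.2 -2.3] 66.6 15.0
wrist stand 0.83 (261, 96) [ 0.5108 -0.2262  0.    ]
wrist cup_mid 0.64 (257, 238) [ 0.3467 -0.2227  0.023 ]
stand 0.68 px [263.  95.] free [ 0.5094 -0.2282  0.047 ] fixed r [ 0.5093 -0.2282] rms 0.0011
stand 0.77 px [262.  96.] free [ 0.5093 -0.2279  0.047 ] fixed r [ 0.5092 -0.228 ] rms 0.0011
(0.511, -0.225, 0.012) 260.0555317952321 95.7115852239584 [ 13 130 143] [143 102  70]
(0.55, -0.225, 0.012) 260.2390285191251 57.43120708654894 [ 13 132 133] [133  94  64]
(0.57, -0.225, 0) 260.1806092039832 39.923207793753306 [ 19  32 169] [169 161 148]
```

View pics/w3.png

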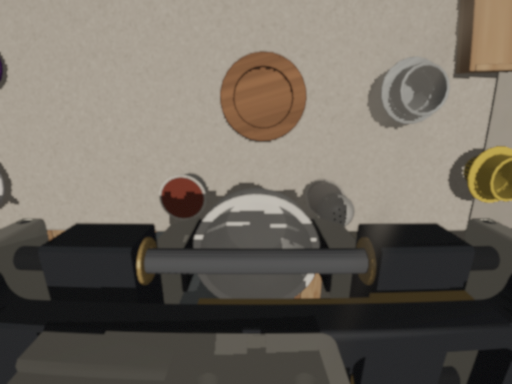

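The cup is in hand at about (257,240), with the stand ahead at (263,96). The stand's fitted centre is about (0.510, -0.228). I move above it and check before lowering.

Emit:
jog_arm:
  plan:
    - {"offset": [0.3,0.02,0.1],"twist": [0,0,0],"fingers": 0.3}
    - {"offset": [0.5,0.04,0.3],"twist": [0,0,0],"fingers": 0.3}
    - {"offset": [0.593,0.041,0.5],"twist": [0,0,0],"fingers": 0.3}
    - {"offset": [0.593,0.041,0.7],"twist": [0,0,0],"fingers": 0.3}
    - {"offset": [0.593,0.041,0.75],"twist": [0,0,0],"fingers": 0.3}
    - {"offset": [0.593,0.041,0.75],"twist": [0,0,0],"fingers": 0.3}
    - {"offset": [0.593,0.041,0.75],"twist": [0,0,0],"fingers": 0.3}

```text
clock: 9.82
position: [0.5105, -0.2296, 0.0736]
ee_rot: [3.141, -0.001, 0.003]
force: [0.2, -0.1, -2.2]
width: 0.724
gripper_force: 15.0
```

```bash
python3 -c "
from h import *
st();go(.5098,-.2278,.0425,0)"
```

```text
9.82 [ 0.5105 -0.2296  0.0736] [ 3.141e+00 -1.000e-03  3.000e-03] [ 0.2 -0.1 -2.2] 66.6 15.0
go [-0.005 -0.012  0.207] twist [ 0.0001 -0.0003 -0.0001]
```

Emit:
jog_arm:
  plan:
    - {"offset": [-0.005,-0.012,0.08],"twist": [0,0,0],"fingers": 0.3}
    - {"offset": [-0.005,-0.012,0.14],"twist": [0,0,0],"fingers": 0.3}
    - {"offset": [-0.005,-0.012,0.17],"twist": [0,0,0],"fingers": 0.3}
    - {"offset": [-0.005,-0.012,0.19],"twist": [0,0,0],"fingers": 0.3}
    - {"offset": [-0.005,-0.012,0.2],"twist": [0,0,0],"fingers": 0.3}
    - {"offset": [-0.005,-0.012,0.207],"twist": [0,0,0],"fingers": 0.3}
    - {"offset": [-0.005,-0.012,0.207],"twist": [0,0,0],"fingers": 0.3}

```text
clock: 10.7
position: [0.5091, -0.2275, 0.0423]
ee_rot: [3.141, -0.001, 0.0]
force: [-4.8, 1.6, 11.5]
width: 0.726
gripper_force: 15.0
```

Emit:
jog_arm:
  plan:
    - {"offset": [0,0,0],"twist": [0,0,0],"fingers": 1}
    - {"offset": [0,0,0],"twist": [0,0,0],"fingers": 1}
    - {"offset": [0,0,0],"twist": [0,0,0],"fingers": 1}
    - {"offset": [0,0,-0.2],"twist": [0,0,0],"fingers": 1}
    - {"offset": [0,0,-0.5],"twist": [0,0,0],"fingers": 1}
    - {"offset": [-0.3,0,-0.9],"twist": [0,0,0],"fingers": 1}
    - {"offset": [-0.6,0,-1],"twist": [0,0,0],"fingers": 1}
    - {"offset": [-0.6,0,-1],"twist": [0,0,0],"fingers": 1}
    - {"offset": [-0.6,0,-1],"twist": [0,0,0],"fingers": 1}

```text
clock: 11.82
position: [0.4195, -0.2276, 0.1914]
ee_rot: [3.141, -0.001, 0.002]
force: [-0.5, -0.1, -0.5]
width: 0.999
gripper_force: 0.0
```

```bash
python3 -c "
from h import *
st();c,im=look(things=['stand','cup_mid'])
circ('cup_mid',.053,.034);circ('stand',.012,.048)
s=get_image('side');a=im[20:180,170:350];b=s[140:220,220:320]
save('c4.png',np.hstack([cv2.resize(a,(450,400),interpolation=2),cv2.resize(b,(350,400),interpolation=2)]))"
```

```text
11.82 [ 0.4195 -0.2276  0.1914] [ 3.141e+00 -1.000e-03  2.000e-03] [-0.5 -0.1 -0.5] 91.9 0.0
wrist cup_mid 0.71 (255, 99) [ 0.5058 -0.2263  0.023 ]
cup_mid 0.65 px [256.  95.] free [ 0.508  -0.2267  0.0335] fixed r [ 0.508  -0.2267] rms 0.0006
stand 0.65 px [258.  95.] free [ 0.5092 -0.228   0.0468] fixed r [ 0.5091 -0.2279] rms 0.0013
```

View pics/c4.png

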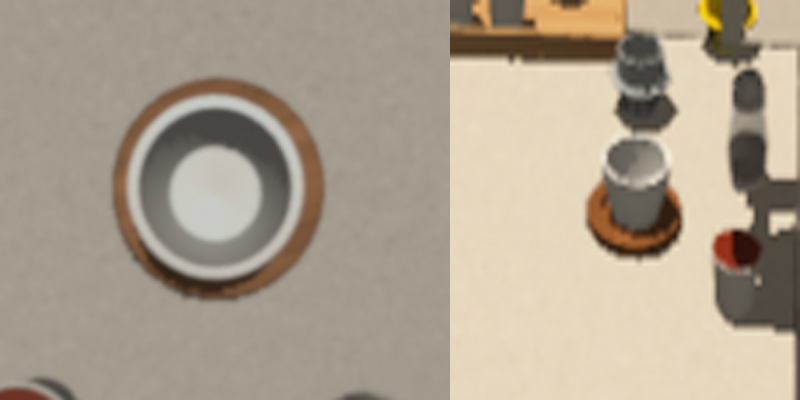

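The cup sits level inside the stand's recess: in the crop, the rim centre is at (215,185) and the stand centre at (218,187). The fit puts it at (0.508, -0.227). Next is the dripper.

Emit:
jog_arm:
  plan:
    - {"offset": [-0.1,-0.4,0],"twist": [0,0,0],"fingers": 1}
    - {"offset": [-0.16,-0.8,0],"twist": [0,0,0],"fingers": 1}
    - {"offset": [-0.16,-0.8,0],"twist": [0,0,0],"fingers": 1}

```text
clock: 12.6
position: [0.3946, -0.1034, 0.1913]
ee_rot: [-3.141, -0.01, 0.0]
force: [0.5, 0.2, 0.5]
width: 1.002
gripper_force: 0.0
```

Emit:
jog_arm:
  plan:
    - {"offset": [-0.1,-0.4,0],"twist": [0,0,0],"fingers": 1}
    - {"offset": [-0.16,-0.8,0],"twist": [0,0,0],"fingers": 1}
    - {"offset": [-0.16,-0.8,0],"twist": [0,0,0],"fingers": 1}

```text
clock: 12.98
position: [0.371, 0.016, 0.1915]
ee_rot: [-3.141, -0.009, -0.001]
force: [0.2, -0.4, 0.3]
width: 0.996
gripper_force: 0.0
```

Emit:
jog_arm:
  plan:
    - {"offset": [-0.1,-0.4,0],"twist": [0,0,0],"fingers": 1}
    - {"offset": [-0.16,-0.8,0],"twist": [0,0,0],"fingers": 1}
    - {"offset": [-0.16,-0.8,0],"twist": [0,0,0],"fingers": 1}
    - {"offset": [-0.16,-0.8,0],"twist": [0,0,0],"fingers": 1}
    - {"offset": [-0.16,-0.8,0],"twist": [0,0,0],"fingers": 1}

```text
clock: 13.6
position: [0.3477, 0.1311, 0.191]
ee_rot: [3.141, -0.005, -0.001]
force: [-0.2, 0.3, 0.8]
width: 1.0
gripper_force: 0.0
```

```bash
python3 -c "
from h import *
st();c,im=look(things=['dripper_mid'])
for z,r in((.05,.032),(.015,.041)): circ('dripper_mid',z,r)
for p in ((.42,.13,.05),(.42,.13,0)): print(proj(c,p))
save('c5.png',cv2.resize(im[0:220,140:400],(780,600),interpolation=2))"
```

```text
13.6 [0.3477 0.1311 0.191 ] [ 3.141e+00 -5.000e-03 -1.000e-03] [-0.2  0.3  0.8] 92.0 0.0
wrist dripper_mid 0.6 (252, 119) [0.4135 0.136  0.025 ]
dripper_mid 0.88 px [256. 118.] free [0.4155 0.1347 0.0353] fixed r [0.4145 0.1331] rms 0.0046
dripper_mid 0.46 px [ 76. 128.] free [0.4056 0.3218 0.0367] fixed r [0.4058 0.322 ] rms 0.0102
dripper_mid 0.63 px [256. 118.] free [0.4148 0.1349 0.0393] fixed r [0.4146 0.1339] rms 0.003
[257.38386132 112.38826219]
[257.17668392 112.23025334]
```

View pics/c5.png

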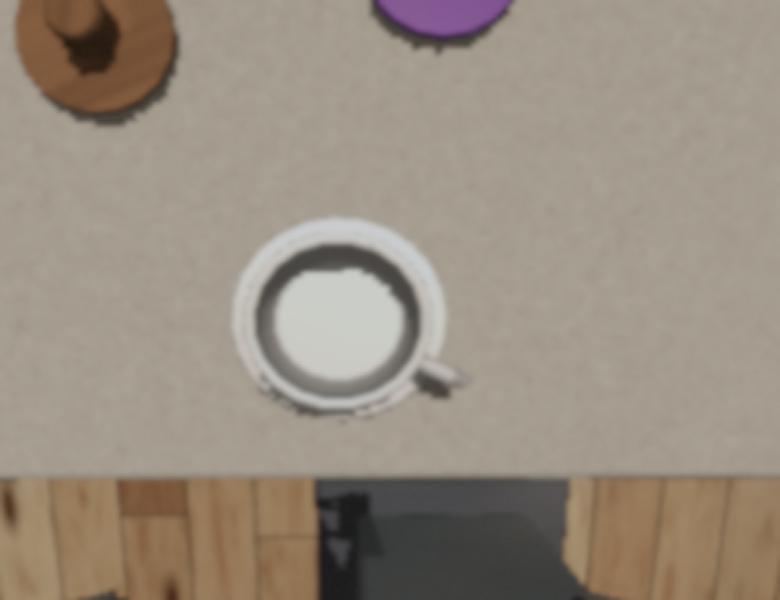

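The dripper's mouth is centred at crop (337,322), i.e. pixel (252.5,118), with the ear tip at crop (455,378), i.e. pixel (292,139).

```bash
python3 -c "
from h import *
c=calibration('wrist')
m=onz(c,252.5,118,.05);f=onz(c,253.2,115.9,.015);e=onz(c,291,138.2,.04);print(m,f,e)
g=(m+f)/2; a=np.arctan2(*(e-m)[1::-1]);print(g,a,np.hypot(*(e-m)[:2]))
yaw=a+np.pi; print(yaw); 
for y in (yaw,): go(g[0],g[1],.10,y);print(np.cos(y),np.sin(y))
print(observe()['joints'].round(2))"
```

```text
[0.41433811 0.13614217 0.05      ] [0.41584852 0.13580038 0.015     ] [0.39340709 0.09583419 0.04      ]
[0.41509331 0.13597128 0.0325    ] -2.0497465351309754 0.045418512000505
1.0918461184588177
go [ 0.451 -0.026  0.608] twist [ 0.     0.    -0.174]
0.4608477613818999 0.8874792058574057
[ 0.01  0.13 -0.56  2.17  0.09  0.86 -2.18]
```

Emit:
jog_arm:
  plan:
    - {"offset": [0.451,-0.03,0.3],"twist": [0,0,-0.174],"fingers": 1}
    - {"offset": [0.451,-0.03,0.608],"twist": [0,0,-0.174],"fingers": 1}
    - {"offset": [0.451,-0.03,0.608],"twist": [0,0,-0.174],"fingers": 1}
    - {"offset": [0.451,-0.03,0.608],"twist": [0,0,-0.174],"fingers": 1}
    - {"offset": [0.451,-0.03,0.608],"twist": [0,0,-0.174],"fingers": 1}
    - {"offset": [0.451,-0.03,0.608],"twist": [0,0,-0.174],"fingers": 1}
    - {"offset": [0.451,-0.03,0.608],"twist": [0,0,-0.174],"fingers": 1}
    - {"offset": [0.451,-0.03,0.608],"twist": [0,0,-0.174],"fingers": 1}
    - {"offset": [0.451,-0.03,0.608],"twist": [0,0,-0.174],"fingers": 1}

```text
clock: 15.02
position: [0.4149, 0.1371, 0.1001]
ee_rot: [2.686, 1.63, 0.0]
force: [-0.1, -0.1, -0.6]
width: 1.003
gripper_force: 0.0
```

```bash
python3 -c "
from h import *
st();go(.4147,.136,.038,1.092);print(observe()['joints'].round(2))
get_image('wrist');im=get_image('wrist');save('c6.png',im)"
```

```text
15.03 [0.4149 0.1371 0.1001] [2.686 1.63  0.   ] [-0.1 -0.1 -0.6] 92.3 0.0
go [-0.007  0.002  0.414] twist [ 0.      0.     -0.0002]
[ 0.13  0.43 -0.72  2.14  0.43  0.72 -1.36]
```

Emit:
jog_arm:
  plan:
    - {"offset": [-0.007,0.002,0.2],"twist": [0,0,0],"fingers": 1}
    - {"offset": [-0.007,0.002,0.35],"twist": [0,0,0],"fingers": 1}
    - {"offset": [-0.007,0.002,0.41],"twist": [0,0,0],"fingers": 1}
    - {"offset": [-0.007,0.002,0.41],"twist": [0,0,0],"fingers": 1}
    - {"offset": [-0.007,0.002,0.41],"twist": [0,0,0],"fingers": 0.25}
    - {"offset": [-0.007,0.002,0.41],"twist": [0,0,0],"fingers": 0.25}
    - {"offset": [-0.007,0.002,0.41],"twist": [0,0,0],"fingers": 0.25}
    - {"offset": [-0.007,0.002,0.41],"twist": [0,0,0],"fingers": 0.25}
    - {"offset": [-0.007,0.002,0.41],"twist": [0,0,0],"fingers": 0.25}
  newtons: 15

```text
clock: 16.25
position: [0.415, 0.136, 0.0388]
ee_rot: [2.684, 1.632, 0.001]
force: [-0.7, -1.2, 6.0]
width: 0.703
gripper_force: 15.0
```

```bash
python3 -c "
from h import *
st();A=rot(observe()['ee_rot'])
for d in ([0,0,.11],[.0916,-.3627,0],[.02,-.3627,0]): print((A.T@np.array(d)/.15).round(3))"
```

```text
16.25 [0.415  0.136  0.0388] [2.684e+00 1.632e+00 1.000e-03] [-0.7 -1.2  6. ] 64.7 15.0
[ 0.     0.    -0.733]
[-1.866e+00  1.655e+00  1.000e-03]
[-2.086  1.231  0.   ]
```

Emit:
jog_arm:
  plan:
    - {"offset": [0,0,-0.15],"twist": [0,0,0],"fingers": 0.25}
    - {"offset": [0,0,-0.4],"twist": [0,0,0],"fingers": 0.25}
    - {"offset": [-0.1,0.1,-0.73],"twist": [0,0,0],"fingers": 0.25}
    - {"offset": [-0.4,0.35,-0.73],"twist": [0,0,0],"fingers": 0.25}
    - {"offset": [-0.7,0.6,-0.73],"twist": [0,0,0],"fingers": 0.25}
    - {"offset": [-0.93,0.83,-0.73],"twist": [0,0,0],"fingers": 0.25}
    - {"offset": [-0.93,0.83,-0.73],"twist": [0,0,0],"fingers": 0.25}

```text
clock: 17.12
position: [0.4614, -0.0494, 0.1475]
ee_rot: [2.69, 1.623, -0.002]
force: [-0.5, 1.4, -2.1]
width: 0.702
gripper_force: 15.0
```

Emit:
jog_arm:
  plan:
    - {"offset": [-0.3,0.27,0],"twist": [0,0,0],"fingers": 0.25}
    - {"offset": [-0.6,0.53,0],"twist": [0,0,0],"fingers": 0.25}
    - {"offset": [-0.85,0.75,0],"twist": [0,0,0],"fingers": 0.25}
    - {"offset": [-0.93,0.82,0],"twist": [0,0,0],"fingers": 0.25}
    - {"offset": [-0.93,0.82,0],"twist": [0,0,0],"fingers": 0.25}
    - {"offset": [-0.93,0.82,0],"twist": [0,0,0],"fingers": 0.25}
    - {"offset": [-0.93,0.82,0],"twist": [0,0,0],"fingers": 0.25}

```text
clock: 18.0
position: [0.5061, -0.2237, 0.1482]
ee_rot: [-2.682, -1.636, -0.0]
force: [0.4, -0.0, -1.5]
width: 0.702
gripper_force: 15.0
```

```bash
python3 -c "
from h import *
st();go(.508,-.2267,.082,1.092)
s=get_image('side');t=get_image('top');save('c7.png',np.hstack([cv2.resize(s[120:220,210:330],(400,333),interpolation=2),cv2.resize(t[140:240,240:360],(400,333),interpolation=2)]))"
```

```text
18.0 [ 0.5061 -0.2237  0.1482] [-2.682 -1.636 -0.   ] [ 0.4 -0.  -1.5] 64.6 15.0
go [-0.012  0.02   0.442] twist [-0.     -0.      0.0006]
```

View pics/c7.png

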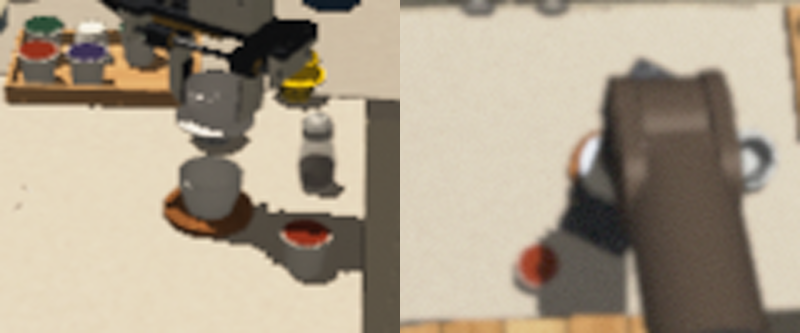

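The dripper is held upright above the cup, with the flange at crop (205,130) over the cup rim at (210,165). I lower it.

Emit:
jog_arm:
  plan:
    - {"offset": [-0.012,0.02,0.15],"twist": [0,0,0],"fingers": 0.25}
    - {"offset": [-0.012,0.02,0.28],"twist": [0,0,0],"fingers": 0.25}
    - {"offset": [-0.012,0.02,0.34],"twist": [0,0,0],"fingers": 0.25}
    - {"offset": [-0.012,0.02,0.38],"twist": [0,0,0],"fingers": 0.25}
    - {"offset": [-0.012,0.02,0.41],"twist": [0,0,0],"fingers": 0.25}
    - {"offset": [-0.012,0.02,0.425],"twist": [0,0,0],"fingers": 0.25}
    - {"offset": [-0.012,0.02,0.435],"twist": [0,0,0],"fingers": 0.25}
    - {"offset": [-0.012,0.02,0.435],"twist": [0,0,0],"fingers": 0.25}

```text
clock: 19.1
position: [0.508, -0.2286, 0.0829]
ee_rot: [2.684, 1.632, 0.0]
force: [0.9, -0.9, -1.0]
width: 0.705
gripper_force: 15.0
```

Not in contact yet; a touch lower.

Emit:
jog_arm:
  plan:
    - {"offset": [-0.008,-0.004,0.006],"twist": [0,0,0],"fingers": 0.25}
    - {"offset": [-0.008,-0.004,0.01],"twist": [0,0,0],"fingers": 0.25}
    - {"offset": [-0.008,-0.004,0.012],"twist": [0,0,0],"fingers": 0.25}
    - {"offset": [-0.008,-0.004,0.012],"twist": [0,0,0],"fingers": 0.25}

```text
clock: 19.6
position: [0.507, -0.2294, 0.0819]
ee_rot: [2.683, 1.632, -0.0]
force: [-3.2, 1.2, 9.6]
width: 0.702
gripper_force: 15.0
```

Emit:
jog_arm:
  plan:
    - {"offset": [0,0,-0.02],"twist": [0,0,0],"fingers": 0.25}
    - {"offset": [0.019,-0.002,-0.02],"twist": [0,0,0],"fingers": 0.25}
    - {"offset": [0.019,-0.002,-0.02],"twist": [0,0,0],"fingers": 0.25}
    - {"offset": [0.019,-0.002,-0.01],"twist": [0,0,0],"fingers": 0.25}
    - {"offset": [0.019,-0.002,0],"twist": [0,0,0],"fingers": 0.25}
    - {"offset": [0.019,-0.002,0.002],"twist": [0,0,0],"fingers": 0.25}
    - {"offset": [0.019,-0.002,0.002],"twist": [0,0,0],"fingers": 0.25}

```text
clock: 20.48
position: [0.508, -0.2267, 0.0818]
ee_rot: [2.683, 1.632, -0.0]
force: [-5.1, 0.6, 15.1]
width: 0.706
gripper_force: 15.0
```

Emit:
jog_arm:
  plan:
    - {"offset": [0,0,0],"twist": [0,0,0],"fingers": 1}
    - {"offset": [0,0,0],"twist": [0,0,0],"fingers": 1}
    - {"offset": [0,0,0],"twist": [0,0,0],"fingers": 1}
    - {"offset": [0,0,-0.2],"twist": [0,0,0],"fingers": 1}
    - {"offset": [0,0,-0.5],"twist": [0,0,0],"fingers": 1}
    - {"offset": [-0.3,0,-0.9],"twist": [0,0,0],"fingers": 1}
    - {"offset": [-0.6,0,-1],"twist": [0,0,0.174],"fingers": 1}
    - {"offset": [-0.6,0,-1],"twist": [0,0,0.174],"fingers": 1}
    - {"offset": [-0.6,0,-1],"twist": [0,0,0.174],"fingers": 1}
    - {"offset": [-0.6,0,-1],"twist": [0,0,0.174],"fingers": 1}
    - {"offset": [-0.6,0,-1],"twist": [0,0,0.174],"fingers": 1}
    - {"offset": [-0.6,0,-1],"twist": [0,0,0.174],"fingers": 1}
    - {"offset": [-0.6,0,-1],"twist": [0,0,0.174],"fingers": 1}
    - {"offset": [-0.6,0,-1],"twist": [0,0,0.174],"fingers": 1}

```text
clock: 22.22
position: [0.4665, -0.3065, 0.2306]
ee_rot: [-3.142, -0.005, 0.0]
force: [-0.3, -0.2, -0.4]
width: 1.0
gripper_force: 0.0
```

```bash
python3 -c "
from h import *
st();go(.43,-.38,.22,0);go(.43,-.23,.25,0)
look(things=['dripper_mid','filter_mid'],pic='w8.png');circ('dripper_mid',.093,.032)
circ('filter_mid',.053,.025);print(observe()['joints'].round(2))"
```

```text
22.23 [ 0.4665 -0.3065  0.2306] [-3.142 -0.005  0.   ] [-0.3 -0.2 -0.4] 92.0 0.0
go [-0.245  0.489  0.071] twist [-0.      0.      0.0005]
go [-0.242 -0.511 -0.129] twist [-0.      0.      0.0005]
wrist dripper_mid 0.78 (185, 142) [ 0.5024 -0.2161  0.025 ]
wrist filter_mid 0.87 (317, 130) [ 0.5184 -0.3806  0.0265]
wrist filter_mid 0.58 (392, 200) [ 0.4269 -0.4878  0.0265]
dripper_mid 0.77 px [188. 142.] free [ 0.5098 -0.2349  0.0372] fixed r [ 0.5097 -0.2375] rms 0.0059
filter_mid 0.73 px [401. 200.] free [ 0.4344 -0.4855  0.0322] fixed r [ 0.4345 -0.4857] rms 0.0076
filter_mid 0.68 px [319. 130.] free [ 0.5188 -0.3781  0.0317] fixed r [ 0.5191 -0.3778] rms 0.0067
[ 0.83  0.38 -0.46  1.73  0.19  1.08 -1.26]
```

View pics/w8.png

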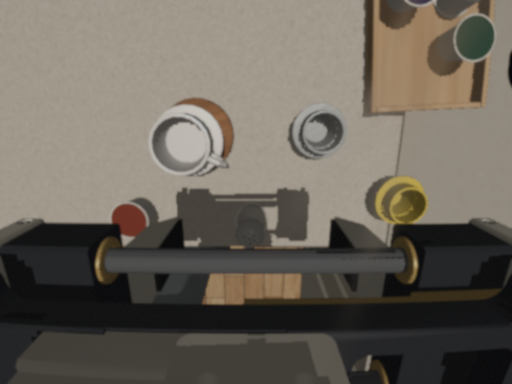

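The dripper stands on the cup at (186,140), the steel filter is at (319,131) and the yellow one at (401,201). I move over the steel filter.

Emit:
jog_arm:
  plan:
    - {"offset": [-0.16,0.4,0.1],"twist": [0,0,0],"fingers": 1}
    - {"offset": [-0.16,0.5,0.27],"twist": [0,0,0],"fingers": 1}
    - {"offset": [-0.16,0.5,0.27],"twist": [0,0,0],"fingers": 1}
    - {"offset": [-0.16,0.5,0.27],"twist": [0,0,0],"fingers": 1}

```text
clock: 23.08
position: [0.4433, -0.3805, 0.1908]
ee_rot: [-3.141, -0.002, -0.001]
force: [0.3, 0.6, 0.6]
width: 1.001
gripper_force: 0.0
```

```bash
python3 -c "
from h import *
st();c,im=look(things=['filter_mid']);
for z,r in ((.053,.025),(.03,.034)): circ('filter_mid',z,r)
for z in (.053,.031,0): print(proj(c,(.519,-.381,z)))
save('c9.png',cv2.resize(im[50:170,180:340],(800,600),interpolation=2))"
```

```text
23.07 [ 0.4433 -0.3805  0.1908] [-3.141e+00 -2.000e-03 -1.000e-03] [0.3 0.6 0.6] 92.1 0.0
wrist filter_mid 0.91 (351, 193) [ 0.4253 -0.4907  0.0265]
wrist filter_mid 0.81 (261, 111) [ 0.5168 -0.3852  0.0265]
filter_mid 0.71 px [358. 192.] free [ 0.4341 -0.4892  0.0316] fixed r [ 0.4351 -0.4895] rms 0.0069
filter_mid 0.61 px [259. 111.] free [ 0.5173 -0.3831  0.0307] fixed r [ 0.5178 -0.383 ] rms 0.0057
filter_mid 0.89 px [259. 110.] free [ 0.5173 -0.3834  0.0334] fixed r [ 0.5173 -0.3834] rms 0.0008
filter_mid 0.67 px [358. 192.] free [ 0.4272 -0.4977  0.0339] fixed r [ 0.4271 -0.4977] rms 0.0013
[257.33959732 109.07446606]
[257.26576749 109.26804592]
[257.17838253 109.49717377]
```

View pics/c9.png

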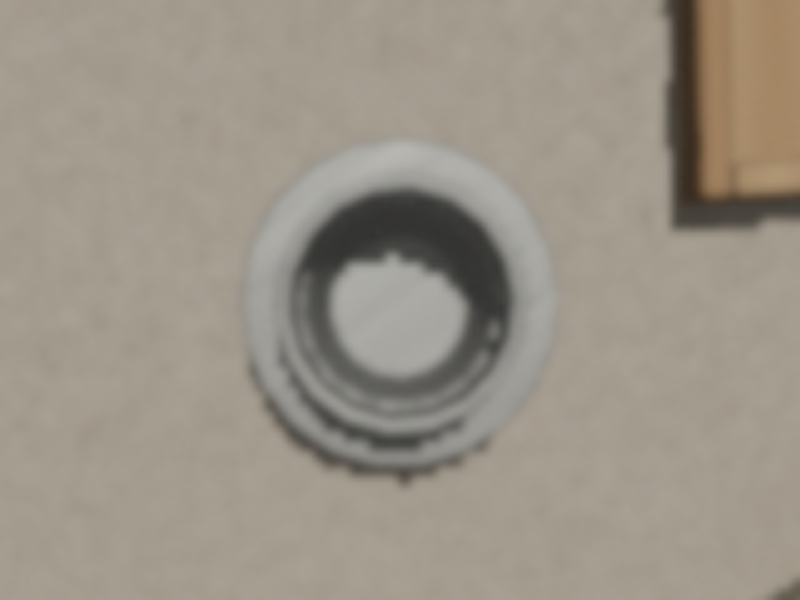

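The crop confirms the steel filter: collar centred at crop (403,300), flange around it, with the tray well to the upper right. The fit gives (0.517, -0.383).

Emit:
jog_arm:
  plan:
    - {"offset": [0.3,0.01,0.2],"twist": [0,0,0],"fingers": 0.4}
    - {"offset": [0.493,0.019,0.5],"twist": [0,0,0],"fingers": 0.4}
    - {"offset": [0.493,0.019,0.64],"twist": [0,0,0],"fingers": 0.4}
    - {"offset": [0.493,0.019,0.64],"twist": [0,0,0],"fingers": 0.4}
    - {"offset": [0.493,0.019,0.64],"twist": [0,0,0],"fingers": 0.4}

```text
clock: 24.0
position: [0.5168, -0.3849, 0.0955]
ee_rot: [3.141, -0.001, 0.002]
force: [0.5, 0.1, 0.1]
width: 0.701
gripper_force: 0.0
```

```bash
python3 -c "
from h import *
st();go(.5173,-.3832,.0495,0)"
```

```text
24.0 [ 0.5168 -0.3849  0.0955] [ 3.141e+00 -1.000e-03  2.000e-03] [0.5 0.1 0.1] 64.5 0.0
go [ 0.003 -0.011  0.306] twist [ 0.0002 -0.0002 -0.0001]
```

Emit:
jog_arm:
  plan:
    - {"offset": [0.003,-0.011,0.15],"twist": [0,0,0],"fingers": 0.4}
    - {"offset": [0.003,-0.011,0.26],"twist": [0,0,0],"fingers": 0.4}
    - {"offset": [0.003,-0.011,0.302],"twist": [0,0,0],"fingers": 0.4}
    - {"offset": [0.003,-0.011,0.302],"twist": [0,0,0],"fingers": 0.4}
    - {"offset": [0.003,-0.011,0.302],"twist": [0,0,0],"fingers": -0.1}
    - {"offset": [0.003,-0.011,0.302],"twist": [0,0,0],"fingers": -0.1}
    - {"offset": [0.003,-0.011,0.302],"twist": [0,0,0],"fingers": -0.1}
    - {"offset": [0.003,-0.011,0.302],"twist": [0,0,0],"fingers": -0.1}
  newtons: 20

```text
clock: 25.0
position: [0.5172, -0.3831, 0.0494]
ee_rot: [3.141, -0.001, 0.001]
force: [-0.8, -0.6, 5.3]
width: 0.55
gripper_force: 20.0
```

Emit:
jog_arm:
  plan:
    - {"offset": [0,0,-0.1],"twist": [0,0,0],"fingers": -0.1}
    - {"offset": [0,0,-0.3],"twist": [0,0,0],"fingers": -0.1}
    - {"offset": [-0.1,0,-0.65],"twist": [0,0,0],"fingers": -0.1}
    - {"offset": [-0.4,-0.1,-1],"twist": [0,0,0],"fingers": -0.1}
    - {"offset": [-0.7,-0.4,-1],"twist": [0,0,0],"fingers": -0.1}
    - {"offset": [-0.7,-0.7,-1],"twist": [0,0,0],"fingers": -0.1}
    - {"offset": [-0.7,-1,-1],"twist": [0,0,0],"fingers": -0.1}
    - {"offset": [-0.7,-1,-1],"twist": [0,0,0],"fingers": -0.1}
    - {"offset": [-0.7,-1,-1],"twist": [0,0,0],"fingers": -0.1}
    - {"offset": [-0.7,-1,-1],"twist": [0,0,0],"fingers": -0.1}

```text
clock: 26.25
position: [0.4119, -0.2339, 0.1989]
ee_rot: [3.141, -0.003, -0.0]
force: [-0.0, -0.6, -1.2]
width: 0.544
gripper_force: 20.0
```

```bash
python3 -c "
from h import *
st();c,im=look(things=['dripper_mid']);print(proj(c,(.508,-.2267,.093)))
from cell import *
go(.508,-.2267,.165,0)
circ('dripper_mid',.093,.032);circ('dripper_mid',.058,.041)
save('c10.png',cv2.resize(im[20:200,160:400],(800,600),interpolation=2))"
```

```text
26.25 [ 0.4119 -0.2339  0.1989] [ 3.141e+00 -3.000e-03 -0.000e+00] [-0.  -0.6 -1.2] 50.0 20.0
wrist dripper_mid 0.98 (248, 88) [ 0.5103 -0.2248  0.025 ]
[248.02321806  83.82639726]
go [ 0.641 -0.048  0.225] twist [-0.      0.     -0.0003]
dripper_mid 0.6 px [254.  89.] free [ 0.5039 -0.2281  0.0351] fixed r [ 0.5035 -0.2297] rms 0.0044
dripper_mid 0.93 px [254.  89.] free [ 0.5066 -0.2273  0.04  ] fixed r [ 0.5064 -0.2275] rms 0.0029
dripper_mid 0.42 px [316. 191.] free [ 0.4019 -0.2969  0.0235] fixed r [ 0.386  -0.2767] rms 0.0151
```

View pics/c10.png

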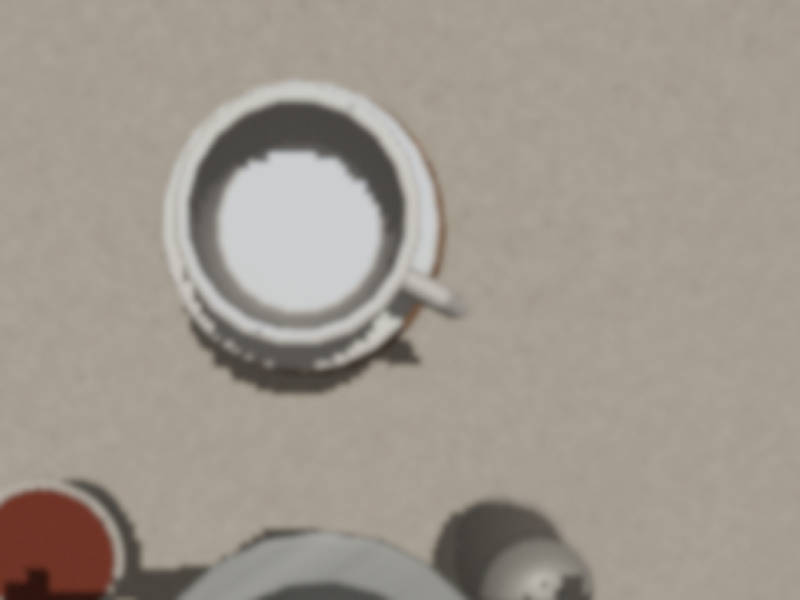

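The dripper sits level on the cup, its mouth centred at crop (298,213), i.e. pixel (249.4,83.9). That is about (0.508, -0.2275), within 1 mm of plan.

Emit:
jog_arm:
  plan:
    - {"offset": [0.3,-0.03,0],"twist": [0,0,0],"fingers": -0.1}
    - {"offset": [0.5,-0.043,0.1],"twist": [0,0,0],"fingers": -0.1}
    - {"offset": [0.641,-0.043,0.22],"twist": [0,0,0],"fingers": -0.1}
    - {"offset": [0.641,-0.043,0.22],"twist": [0,0,0],"fingers": -0.1}
    - {"offset": [0.641,-0.043,0.22],"twist": [0,0,0],"fingers": -0.1}
    - {"offset": [0.641,-0.043,0.22],"twist": [0,0,0],"fingers": -0.1}

```text
clock: 27.3
position: [0.5076, -0.2268, 0.1666]
ee_rot: [3.141, -0.002, 0.001]
force: [0.1, -0.1, -0.7]
width: 0.547
gripper_force: 20.0
```

```bash
python3 -c "
from h import *
st();go(.508,-.2275,.116,0)"
```

```text
27.3 [ 0.5076 -0.2268  0.1666] [ 3.141e+00 -2.000e-03  1.000e-03] [ 0.1 -0.1 -0.7] 50.4 20.0
go [0.003 0.004 0.337] twist [ 0.0001 -0.0001 -0.0002]
```

Emit:
jog_arm:
  plan:
    - {"offset": [0.003,0.004,0.1],"twist": [0,0,0],"fingers": -0.1}
    - {"offset": [0.003,0.004,0.18],"twist": [0,0,0],"fingers": -0.1}
    - {"offset": [0.003,0.004,0.25],"twist": [0,0,0],"fingers": -0.1}
    - {"offset": [0.003,0.004,0.3],"twist": [0,0,0],"fingers": -0.1}
    - {"offset": [0.003,0.004,0.325],"twist": [0,0,0],"fingers": -0.1}
    - {"offset": [0.003,0.004,0.335],"twist": [0,0,0],"fingers": -0.1}
    - {"offset": [0.003,0.004,0.335],"twist": [0,0,0],"fingers": -0.1}

```text
clock: 28.18
position: [0.5087, -0.227, 0.1158]
ee_rot: [3.141, -0.001, 0.0]
force: [-0.7, 0.3, -1.8]
width: 0.547
gripper_force: 20.0
```

Emit:
jog_arm:
  plan:
    - {"offset": [-0.003,0.003,0.005],"twist": [0,0,0],"fingers": -0.1}
    - {"offset": [-0.003,0.003,0.009],"twist": [0,0,0],"fingers": -0.1}
    - {"offset": [-0.003,0.003,0.011],"twist": [0,0,0],"fingers": -0.1}
    - {"offset": [-0.003,0.003,0.011],"twist": [0,0,0],"fingers": -0.1}

```text
clock: 28.68
position: [0.5083, -0.2275, 0.1143]
ee_rot: [3.141, -0.001, 0.001]
force: [-0.8, -0.6, 5.0]
width: 0.546
gripper_force: 20.0
```

Emit:
jog_arm:
  plan:
    - {"offset": [0,0,0],"twist": [0,0,0],"fingers": 0.4}
    - {"offset": [0,0,0],"twist": [0,0,0],"fingers": 0.4}
    - {"offset": [0,0,-0.1],"twist": [0,0,0],"fingers": 0.4}
    - {"offset": [0,0,-0.35],"twist": [0,0,0],"fingers": 0.4}
    - {"offset": [-0.2,0,-0.7],"twist": [0,0,0],"fingers": 0.4}
    - {"offset": [-0.5,0,-0.9],"twist": [0,0,0],"fingers": 0.4}
    - {"offset": [-0.6,0,-0.9],"twist": [0,0,0],"fingers": 0.4}
    - {"offset": [-0.6,0,-0.9],"twist": [0,0,0],"fingers": 0.4}
    - {"offset": [-0.6,0,-0.9],"twist": [0,0,0],"fingers": 0.4}

```text
clock: 29.8
position: [0.4188, -0.2272, 0.2484]
ee_rot: [-3.141, -0.0, 0.0]
force: [0.6, -0.0, 0.3]
width: 0.699
gripper_force: 0.0
```

```bash
python3 -c "
from h import *
st();c,im=look(things=['filter_mid'])
print(proj(c,(.508,-.2275,.118)),proj(c,(.508,-.2275,.096)))
circ('filter_mid',.118,.025);circ('filter_mid',.096,.034)
s=get_image('side')
save('c11.png',np.hstack([cv2.resize(im[20:180,170:350],(450,400),interpolation=2),cv2.resize(s[120:210,225:315],(350,350),interpolation=2).repeat(1,0) if 0 else cv2.resize(s[120:210,225:315],(350,400),interpolation=2)]))"
```

```text
29.8 [ 0.4188 -0.2272  0.2484] [-3.141 -0.     0.   ] [ 0.6 -0.   0.3] 64.3 0.0
wrist filter_mid 0.66 (451, 163) [ 0.4263 -0.4945  0.0265]
wrist filter_mid 0.57 (259, 95) [ 0.5121 -0.2296  0.0265]
[257.15644658  93.95460701] [257.0999925   95.27745168]
filter_mid 0.8 px [456. 163.] free [ 0.4434 -0.4327  0.0268] fixed r [ 0.4438 -0.4313] rms 0.0033
filter_mid 0.65 px [257.  94.] free [ 0.5069 -0.2268  0.0303] fixed r [ 0.5075 -0.2267] rms 0.0053
filter_mid 0.77 px [456. 163.] free [ 0.439  -0.4495  0.0292] fixed r [ 0.4435 -0.4515] rms 0.0058
```

View pics/c11.png

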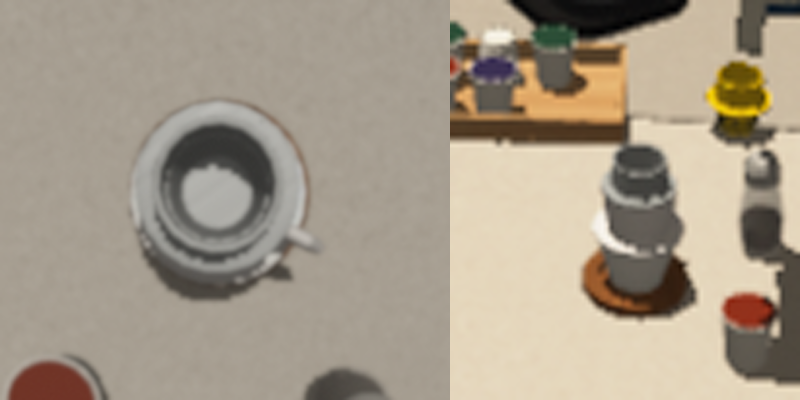

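The stack is straight: filter collar centred at crop (218,185), i.e. pixel (257,94), as expected, and the side view is upright. Now the brown lid.

Emit:
jog_arm:
  plan:
    - {"offset": [0,-0.4,0],"twist": [0,0,0],"fingers": 0.4}
    - {"offset": [0.08,-0.89,0],"twist": [0,0,0],"fingers": 0.4}
    - {"offset": [0.08,-0.89,0],"twist": [0,0,0],"fingers": 0.4}

```text
clock: 30.52
position: [0.4307, -0.0897, 0.2494]
ee_rot: [-3.141, -0.009, -0.002]
force: [0.2, -1.0, -0.2]
width: 0.705
gripper_force: 0.0
```

Emit:
jog_arm:
  plan:
    - {"offset": [0,-0.4,0],"twist": [0,0,0],"fingers": 0.4}
    - {"offset": [0.08,-0.89,0],"twist": [0,0,0],"fingers": 0.4}
    - {"offset": [0.08,-0.89,0],"twist": [0,0,0],"fingers": 0.4}

```text
clock: 30.9
position: [0.4427, 0.0433, 0.2493]
ee_rot: [-3.14, -0.008, -0.002]
force: [-0.1, -0.1, 0.3]
width: 0.697
gripper_force: 0.0
```

Emit:
jog_arm:
  plan:
    - {"offset": [0,-0.4,0],"twist": [0,0,-0.0955],"fingers": 0.0}
    - {"offset": [0.08,-0.89,0.2],"twist": [0,0,-0.0955],"fingers": 0.0}
    - {"offset": [0.08,-0.89,0.4],"twist": [0,0,-0.0955],"fingers": 0.0}
    - {"offset": [0.08,-0.89,0.4],"twist": [0,0,-0.0955],"fingers": 0.0}
    - {"offset": [0.08,-0.89,0.4],"twist": [0,0,-0.0955],"fingers": 0.0}
    - {"offset": [0.08,-0.89,0.4],"twist": [0,0,-0.0955],"fingers": 0.0}

```text
clock: 31.65
position: [0.4552, 0.1719, 0.1901]
ee_rot: [3.003, 0.921, 0.003]
force: [0.2, 0.3, -0.5]
width: 0.496
gripper_force: 0.0
```

```bash
python3 -c "
from h import *
st();c,im=look(things=['lid_mid']);circ('lid_mid',.011,.029)
print(proj(c,(.5243,.2197,.011)),proj(c,(.5243,.2197,.036)))
go(.5243,.2197,.08,.6);print(observe()['joints'].round(2))
save('c12.png',im)"
```

```text
31.65 [0.4552 0.1719 0.1901] [3.003e+00 9.210e-01 3.000e-03] [ 0.2  0.3 -0.5] 45.6 0.0
wrist lid_mid 0.93 (356, 147) [0.5482 0.0964 0.018 ]
wrist lid_mid 0.68 (256, 100) [0.5257 0.2202 0.018 ]
lid_mid 0.74 px [355. 143.] free [0.5508 0.0988 0.0281] fixed r [0.5507 0.0987] rms 0.001
[255.57974955 102.11007483] [255.55260657 101.26833157]
go [0.56  0.001 0.732] twist [ 0.0001 -0.0002 -0.0004]
[ 0.18  0.39 -0.83  1.92  0.35  0.98 -1.79]
```

View pics/c12.png

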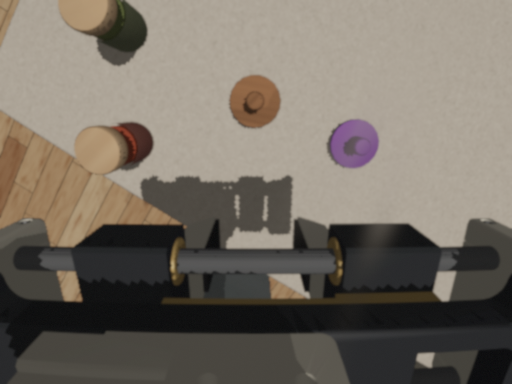

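The brown lid has its knob at (255,101), the purple one is at (355,144), and the jars are well off at (100,150) and (90,10). I go down on the brown knob.

Emit:
jog_arm:
  plan:
    - {"offset": [0.3,0,0.2],"twist": [0,0,0],"fingers": 0}
    - {"offset": [0.562,0.001,0.5],"twist": [0,0,0],"fingers": 0}
    - {"offset": [0.562,0.001,0.73],"twist": [0,0,0],"fingers": 0}
    - {"offset": [0.562,0.001,0.73],"twist": [0,0,0],"fingers": 0}
    - {"offset": [0.562,0.001,0.73],"twist": [0,0,0],"fingers": 0}

```text
clock: 32.48
position: [0.5243, 0.2208, 0.0809]
ee_rot: [-3.001, -0.927, -0.002]
force: [-0.2, 1.1, 0.7]
width: 0.502
gripper_force: 0.0
```

```bash
python3 -c "
from h import *
st();go(.5247,.2198,.0305,.6)"
```

```text
32.48 [0.5243 0.2208 0.0809] [-3.001e+00 -9.270e-01 -2.000e-03] [-0.2  1.1  0.7] 46.2 0.0
go [-0.002  0.007  0.336] twist [ 0.     -0.0002 -0.0001]
```

Emit:
jog_arm:
  plan:
    - {"offset": [-0.002,0.007,0.15],"twist": [0,0,0],"fingers": 0}
    - {"offset": [-0.002,0.007,0.28],"twist": [0,0,0],"fingers": 0}
    - {"offset": [-0.002,0.007,0.332],"twist": [0,0,0],"fingers": 0}
    - {"offset": [-0.002,0.007,0.332],"twist": [0,0,0],"fingers": 0}
    - {"offset": [-0.002,0.007,0.332],"twist": [0,0,0],"fingers": -0.8}
    - {"offset": [-0.002,0.007,0.332],"twist": [0,0,0],"fingers": -0.8}
    - {"offset": [-0.002,0.007,0.332],"twist": [0,0,0],"fingers": -0.8}
    - {"offset": [-0.002,0.007,0.332],"twist": [0,0,0],"fingers": -0.8}
  newtons: 15

```text
clock: 33.48
position: [0.5245, 0.2196, 0.03]
ee_rot: [-3.001, -0.928, -0.001]
force: [-0.7, 0.0, 3.3]
width: 0.212
gripper_force: 15.0
```

```bash
python3 -c "
from h import *
st();go(.43,-.2275,.0305,.6);go(.508,-.2275,.0305,.6)"
```

```text
33.48 [0.5245 0.2196 0.03  ] [-3.001e+00 -9.280e-01 -1.000e-03] [-0.7  0.   3.3] 19.5 15.0
go [-2.202  2.105 -0.004] twist [ 0.     -0.0001 -0.0001]
go [-1.773  2.399 -0.004] twist [ 0.     -0.0001 -0.0001]
```

Emit:
jog_arm:
  plan:
    - {"offset": [0,0,-0.15],"twist": [0,0,0],"fingers": -0.8}
    - {"offset": [0,0,-0.45],"twist": [0,0,0],"fingers": -0.8}
    - {"offset": [-0.1,0.13,-0.8],"twist": [0,0,0],"fingers": -0.8}
    - {"offset": [-0.3,0.4,-1],"twist": [0,0,0],"fingers": -0.8}
    - {"offset": [-0.5,0.68,-1],"twist": [0,0,0],"fingers": -0.8}
    - {"offset": [-0.59,0.8,-1],"twist": [0,0,0],"fingers": -0.8}

```text
clock: 34.22
position: [0.5189, 0.0668, 0.1798]
ee_rot: [3.001, 0.921, -0.001]
force: [-0.1, 0.6, -1.1]
width: 0.211
gripper_force: 15.0
```

Emit:
jog_arm:
  plan:
    - {"offset": [-0.2,0.27,-0.1],"twist": [0,0,0],"fingers": -0.8}
    - {"offset": [-0.4,0.54,-0.2],"twist": [0,0,0],"fingers": -0.8}
    - {"offset": [-0.59,0.8,-0.2],"twist": [0,0,0],"fingers": -0.8}

```text
clock: 34.6
position: [0.5139, -0.0801, 0.2108]
ee_rot: [3.0, 0.927, 0.003]
force: [-0.1, -0.1, -1.2]
width: 0.213
gripper_force: 15.0
```

Emit:
jog_arm:
  plan:
    - {"offset": [-0.2,0.27,0],"twist": [0,0,0],"fingers": -0.8}
    - {"offset": [-0.4,0.54,0],"twist": [0,0,0],"fingers": -0.8}
    - {"offset": [-0.55,0.74,0],"twist": [0,0,0],"fingers": -0.8}
    - {"offset": [-0.59,0.8,0],"twist": [0,0,0],"fingers": -0.8}
    - {"offset": [-0.59,0.8,0],"twist": [0,0,0],"fingers": -0.8}
    - {"offset": [-0.59,0.8,0],"twist": [0,0,0],"fingers": -0.8}
    - {"offset": [-0.59,0.8,0],"twist": [0,0,0],"fingers": -0.8}

```text
clock: 35.48
position: [0.5086, -0.2259, 0.2099]
ee_rot: [-3.0, -0.931, -0.0]
force: [0.4, -0.4, -0.6]
width: 0.213
gripper_force: 15.0
```

```bash
python3 -c "
from h import *
st();go(.508,-.2275,.16,.6)
s=get_image('side');save('c13.png',cv2.resize(s[90:210,200:340],(700,600),interpolation=2))"
```

```text
35.48 [ 0.5086 -0.2259  0.2099] [-3.    -0.931 -0.   ] [ 0.4 -0.4 -0.6] 19.6 15.0
go [-0.009  0.007  0.332] twist [-0.     -0.      0.0003]
```

View pics/c13.png

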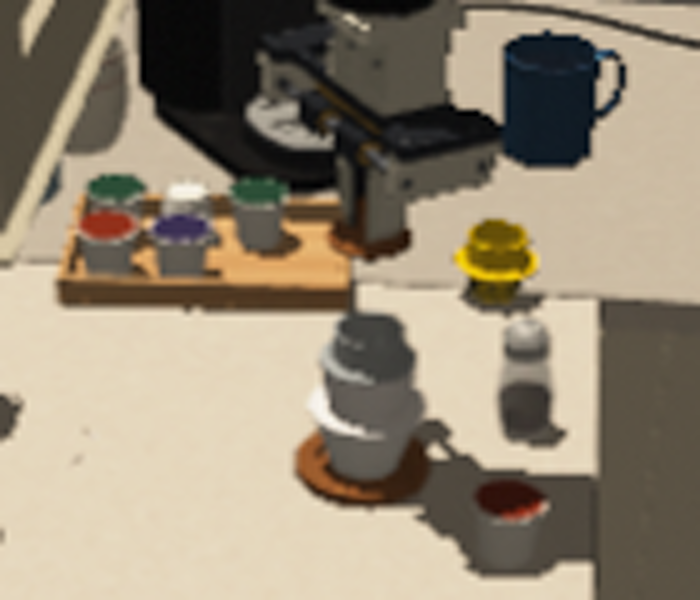

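The lid hangs level at crop (370,240), directly over the filter at (372,330). I lower it.

Emit:
jog_arm:
  plan:
    - {"offset": [-0.009,0.007,0.15],"twist": [0,0,0],"fingers": -0.8}
    - {"offset": [-0.009,0.007,0.28],"twist": [0,0,0],"fingers": -0.8}
    - {"offset": [-0.009,0.007,0.34],"twist": [0,0,0],"fingers": -0.8}
    - {"offset": [-0.009,0.007,0.34],"twist": [0,0,0],"fingers": -0.8}
    - {"offset": [-0.009,0.007,0.34],"twist": [0,0,0],"fingers": -0.8}

```text
clock: 36.15
position: [0.5083, -0.229, 0.1594]
ee_rot: [3.001, 0.928, 0.001]
force: [-0.6, -0.3, -0.7]
width: 0.211
gripper_force: 15.0
```

```bash
python3 -c "
from h import *
st();go(.508,-.2275,.143,.6)"
```

```text
36.15 [ 0.5083 -0.229   0.1594] [3.001e+00 9.280e-01 1.000e-03] [-0.6 -0.3 -0.7] 19.4 15.0
go [ 0.004 -0.009  0.109] twist [ 0.0001 -0.0001 -0.    ]
```

Emit:
jog_arm:
  plan:
    - {"offset": [0.004,-0.009,0.01],"twist": [0,0,0],"fingers": -0.8}
    - {"offset": [0.004,-0.009,0.04],"twist": [0,0,0],"fingers": -0.8}
    - {"offset": [0.004,-0.009,0.065],"twist": [0,0,0],"fingers": -0.8}
    - {"offset": [0.004,-0.009,0.085],"twist": [0,0,0],"fingers": -0.8}
    - {"offset": [0.004,-0.009,0.1],"twist": [0,0,0],"fingers": -0.8}
    - {"offset": [0.004,-0.009,0.108],"twist": [0,0,0],"fingers": -0.8}
    - {"offset": [0.004,-0.009,0.108],"twist": [0,0,0],"fingers": -0.8}

```text
clock: 37.02
position: [0.5075, -0.2277, 0.1424]
ee_rot: [-3.001, -0.928, 0.0]
force: [0.9, 1.1, -1.4]
width: 0.216
gripper_force: 15.0
```

Emit:
jog_arm:
  plan:
    - {"offset": [0.001,0.001,0.004],"twist": [0,0,0],"fingers": -0.8}
    - {"offset": [0.001,0.001,0.007],"twist": [0,0,0],"fingers": -0.8}
    - {"offset": [0.001,0.001,0.007],"twist": [0,0,0],"fingers": -0.8}

```text
clock: 37.4
position: [0.508, -0.2278, 0.1419]
ee_rot: [3.001, 0.928, 0.001]
force: [-0.4, 0.5, 5.2]
width: 0.214
gripper_force: 15.0
```

Contact came at the expected height (0.142). I release, retreat and check.

Emit:
jog_arm:
  plan:
    - {"offset": [0,0,0],"twist": [0,0,0],"fingers": 0}
    - {"offset": [0,0,0],"twist": [0,0,0],"fingers": 0}
    - {"offset": [0,0,0],"twist": [0,0,0],"fingers": 0}
    - {"offset": [0,0,-0.1],"twist": [0,0,0],"fingers": 0}
    - {"offset": [0,0,-0.35],"twist": [0,0,0],"fingers": 0}
    - {"offset": [0,0,-0.7],"twist": [0,0,0],"fingers": 0}
    - {"offset": [-0.4,0,-0.7],"twist": [0,0,0],"fingers": 0}
    - {"offset": [-0.7,0,-0.7],"twist": [0,0,0],"fingers": 0}
    - {"offset": [-0.7,0,-0.7],"twist": [0,0,0],"fingers": 0}
    - {"offset": [-0.7,0,-0.7],"twist": [0,0,0],"fingers": 0}

```text
clock: 38.65
position: [0.4216, -0.2867, 0.2473]
ee_rot: [3.001, 0.927, 0.002]
force: [0.5, 0.1, -0.9]
width: 0.498
gripper_force: 0.0
```

```bash
python3 -c "
from h import *
st();c=calibration('wrist');im=get_image('wrist');s=get_image('side')
print(proj(c,(.508,-.2277,.148)),proj(c,(.508,-.2277,.123)))
save('c14.png',np.hstack([cv2.resize(im[20:180,170:350],(450,400),interpolation=2),cv2.resize(s[120:210,225:315],(350,400),interpolation=2)]))"
```

```text
38.65 [ 0.4216 -0.2867  0.2473] [3.001e+00 9.270e-01 2.000e-03] [ 0.5  0.1 -0.9] 45.8 0.0
[256.60782611  72.68289044] [256.54582791  76.46603378]
```

View pics/c14.png

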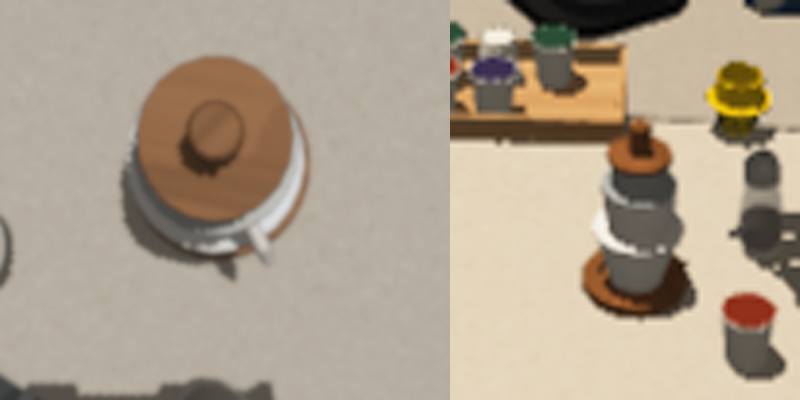

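The lid is level on the collar: knob at pixel (256.4,72.8) against (256.6,72.7) predicted. The side view shows the whole stack upright, with the bystanders untouched.

```bash
python3 -c "
from cell import *
print(sign_off())"
```

```text
the job is handed in; nothing more can be done
None
```

The coffee maker is assembled on the stand in the order asked (cup, dripper, filter, lid), and I handed it in at about 39 s with the gripper clear; contact heights and pictures show every part upright and fully seated.

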